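# Feel along a turned leg in the lathe

### The job

The lathe is stopped: check the turned leg between its centres for ridges by feel. Lay the fingertips lightly on top of the leg's long smooth part right beside the bead, draw them slowly along the top to the thin foot at the tailstock so that no part of that length is missed, then take the hand clear. Do not take hold of the leg, press hard on it or turn it, and leave the rest of the machine and the things lying round it alone.

Things in the scene. Friction and masses are not known exactly. Their poses are not given: they have to be found in the camera images.
- lathe: Bench-top wood lathe, cream castings, fixed. Origin on the bench under the leg's axis; y along that axis towards the headstock (robot's left), x away from the robot, z up. Axis at z 197 mm. In y: headstock 192 to 409 (top 267 mm high), spindle and spur drive 150 to 192, leg 150 to -140, live centre and quill (radius 13) -140 to -195, tailstock to -392 (top 225; small lever at -235 up to 252). Bed top 95.
- leg: Turned beech leg, 290 mm, between the centres. Origin on its axis 197 mm above the lathe's; y along the axis to the headstock. Square block 44 x 44 (y 150 to 98 mm), bead (y 90 to 73, radius 23), then the smooth part. Its radius: 16.3 at y 72 and 66, 18.8 at 48, 20.5 at 30, 21 at 10, 20 at -20, 18.2 at -50, 16.3 at -80, 14.6 at -110, 13 at -140. Hard; turns with the spindle at about 0.15 Nm.
- stroke_start (a point): Point on the leg's top line where the smooth part begins, 7 mm short of the bead: lathe frame x 0, y 66, z 213.3 mm. Fixed to the lathe, does not turn with the leg; axes as the lathe's. The fingers' place is that of the point between the finger pads, so with the fingers near vertical it lies over the touched spot; best with the fingers shut.
- stroke_end (a point): Point on the leg's top line at the very end of the foot, beside the live centre: lathe frame x 0, y -140, z 210 mm. Fixed to the lathe, does not turn with the leg; axes as the lathe's. A stroke that ends 5 to 20 mm short of it keeps the fingers off the live centre and has covered the foot.
- pommel_edge (a point): Point on one long edge of the leg's square block, 31 mm from the axis, at y 124 mm; it turns with the leg (which starts at any angle up to 0.6 rad) and shows whether the leg has been turned.
- toolrest: Dark steel tool rest on its banjo, fixed on the bed between robot and leg; origin on the bench. Its bar is 150 mm long along the lathe's axis, top 186 mm high, and stands 50 to 74 mm on the robot's side of its origin, which makes 75 mm or more from the leg's axis. Leave it alone.
- gouge: Turning gouge lying on the bench beyond the lathe, along it: ash handle 165 mm long, 32 mm thick, brass ferrule, steel blade, 311 mm in all, along its x axis; origin on the bench under the ferrule. Leave it alone.
- mallet: Round wooden carver's mallet standing head down on the bench beyond the lathe, 198 mm high, 72 mm in diameter, origin at the centre of its underside. Leave it alone.
- sanding_block: Cork sanding block, 100 x 60 x 30 mm, lying across the bed ways under the leg's foot, origin at the centre of its underside. Leave it alone.
- wax_tin: Low round steel tin, 72 mm in diameter, 42 mm high, standing on the bed ways under the leg's square block, origin at the centre of its underside. Leave it alone.

How it is judged:
On the way, in this order (a step that is already met when the one before it is completed fails the run):
1. fingertips on top of the leg, next to the bead (contact force between the fingers and leg above 0.3 N and y of the grasp point in the frame of lathe between 0.046 and 0.085 m and x of the grasp point in the frame of lathe between -0.025 and 0.025 m and z of the grasp point in the frame of lathe above 0.2163 m), for 0.1 s.
2. fingertips on top of the leg, 37 mm from the bead's side (contact force between the fingers and leg above 0.3 N and y of the grasp point in the frame of lathe between 0.026 and 0.046 m and x of the grasp point in the frame of lathe between -0.025 and 0.025 m and z of the grasp point in the frame of lathe above 0.219 m), for 0.1 s.
3. fingertips on top of the leg, 57 mm from the bead's side (contact force between the fingers and leg above 0.3 N and y of the grasp point in the frame of lathe between 0.006 and 0.026 m and x of the grasp point in the frame of lathe between -0.025 and 0.025 m and z of the grasp point in the frame of lathe above 0.2206 m), for 0.1 s.
4. fingertips on top of the leg, 77 mm from the bead's side (contact force between the fingers and leg above 0.3 N and y of the grasp point in the frame of lathe between -0.014 and 0.006 m and x of the grasp point in the frame of lathe between -0.025 and 0.025 m and z of the grasp point in the frame of lathe above 0.2202 m), for 0.1 s.
5. fingertips on top of the leg, 97 mm from the bead's side (contact force between the fingers and leg above 0.3 N and y of the grasp point in the frame of lathe between -0.034 and -0.014 m and x of the grasp point in the frame of lathe between -0.025 and 0.025 m and z of the grasp point in the frame of lathe above 0.2192 m), for 0.1 s.
6. fingertips on top of the leg, 117 mm from the bead's side (contact force between the fingers and leg above 0.3 N and y of the grasp point in the frame of lathe between -0.054 and -0.034 m and x of the grasp point in the frame of lathe between -0.025 and 0.025 m and z of the grasp point in the frame of lathe above 0.2179 m), for 0.1 s.
7. fingertips on top of the leg, 137 mm from the bead's side (contact force between the fingers and leg above 0.3 N and y of the grasp point in the frame of lathe between -0.074 and -0.054 m and x of the grasp point in the frame of lathe between -0.025 and 0.025 m and z of the grasp point in the frame of lathe above 0.2167 m), for 0.1 s.
8. fingertips on top of the leg, 157 mm from the bead's side (contact force between the fingers and leg above 0.3 N and y of the grasp point in the frame of lathe between -0.094 and -0.074 m and x of the grasp point in the frame of lathe between -0.025 and 0.025 m and z of the grasp point in the frame of lathe above 0.2155 m), for 0.1 s.
9. fingertips on top of the leg, 177 mm from the bead's side (contact force between the fingers and leg above 0.3 N and y of the grasp point in the frame of lathe between -0.114 and -0.094 m and x of the grasp point in the frame of lathe between -0.025 and 0.025 m and z of the grasp point in the frame of lathe above 0.2144 m), for 0.1 s.
10. fingertips on top of the leg, at the foot (contact force between the fingers and leg above 0.3 N and y of the grasp point in the frame of lathe between -0.15 and -0.114 m and x of the grasp point in the frame of lathe between -0.025 and 0.025 m and z of the grasp point in the frame of lathe above 0.213 m), for 0.1 s.
At the end, for the whole second after the job is handed in: The fingertips have touched the top of the smooth part every 20 mm in turn, from within 25 mm of the bead to within 25 mm of the foot's end; the leg's square block is within 8 mm, and the gouge, mallet, sanding block and tin within 10 mm, of where they were (distance of pommel_edge from where it was at the start of the episode below 0.008 m and distance of each of gouge, mallet, sanding_block, wax_tin from where it was at the start of the episode below 0.01 m).
It fails at once if the leg is pressed with more than 25 N or squeezed (contact force between the fingers and leg above 25 N).
It fails at once if the leg is turned by more than about 0.25 rad (distance of pommel_edge from where it was at the start of the episode above 0.008 m).
It fails at once if the robot pushes on the rest of the lathe or the tool rest (contact force between any of the fingers, the arm and lathe above 3 N or contact force between any of the fingers, the arm and toolrest above 3 N).
It fails at once if a thing lying round the lathe is knocked, pushed or lifted (distance of any of gouge, mallet, sanding_block, wax_tin from where it was at the start of the episode above 0.01 m).
It also fails if it takes over 64 s, if anything falls off the work surface, if the arm or the gripper's body presses on something with over 40 N, if the wrist force passes 120 N, or if a joint passes its speed limit or range.

### The arm

A 7-joint arm with a two-finger parallel gripper is mounted at the origin on the work surface. World frame = base frame: x ahead of the robot, y to its left, z up, the work surface at z = 0. Lengths are in m, angles in rad, forces in N, time in s.
With the tool pointing down it reaches from about 0.4 to 0.85 m from the base axis. Payload 10.4 kg.
Tool frame: the origin (TCP) lies at the very end of the fingers, on their centre line; the grasp point (between the pads) lies 19 mm behind it; z points along the fingers, y is the line along which they close (so a half turn about z gives the same grasp; the last joint's range is limited). The gripper opens to 85 mm and grips with 20 to 120 N. Pads are 22 mm wide; open, the fingers measure 114 mm over their backs; the gripper's body (76 mm by 85 mm) begins 54 mm behind the grasp point. The pads swing forward as they close: fully open they stand 13 mm farther back than shut.
Start: joints at [-1.368, 0.332, -0.065, 1.46, 0.022, 1.35, -0.088], TCP at [0.14, 0.609, 0.231] pointing down, gripper open.
Joint ranges: [-2.6, 2.6], [-0.5, 2.12], [-1.47, 1.34], [0.16, 2.42], [-1.27, 4.41], [0.06, 2.06], [-2.6, 2.6]. Speed limits (rad/s): [2.22, 2.22, 2.79, 2.79, 3.14, 3.14, 3.14].

### API

Orientations are given as a unit quaternion [x, y, z, w].
In Python, from workcell import * gives the robot as it stands.
- The arm moves only by the tool step_arm, never from a script. Its argument "commands" is one flat list of numbers, 7 for each row, row after row: the finger opening in mm, from 0 to 85.4, then the shift along the world's x, y, z as a fraction of full scale, then the turn, a rotation vector about the world's x, y, z as a fraction of full scale. A call has exactly 10 rows; each row is the pose to reach, as a shift and turn from the pose commanded when the call began, turning the shorter way round; what a row does not reach only later rows make up. Full scale, the value 1, is 0.6 m for a shift and pi rad for a turn. A row lasts 1/8 s, in which the tool goes at most 62.5 mm and 10.7 degrees, less where a joint would pass 70% of its speed; a pose out of reach is approached as far as the arm can. A call with a number of a shift or a turn outside -1 to 1 is refused whole. A call with a gripper value outside its range is refused whole. The fingers move at their own pace and stop on an object; "squeeze" is the grip in N (left out, the last holds). Time passes only in rows, so rows that repeat a pose let the fingers close, or fill a call up. It gives the time, the measured TCP pose, the force, the opening and the grip force at its end, in the units of the state.
- get_obs(): the state, without advancing time (a new reading comes with each control period).
- camera(name): name is "scene" or "top"; returns the picture (384x512x3 uint8, red, green, blue); there is no depth.
- camera_params(name): a dict with "mtx" (3x3 intrinsics, pixels), "extrinsics" (4x4, takes a point from world to camera coordinates). Camera axes: x right, y down, z forward; pixel columns grow to the right and rows downward; lengths in m; the calibration is good to about 2 mm. A picture is of the moment at which its call begins. camera_params takes no time and is no camera call.
- hand_in(): hands the job in; it is judged then, once.
The state is a dict: "clock": time; "joint_pos": joint angles; "joint_velocities": joint speeds; "tau": joint torques, N m; "position": TCP position; "ee_rot": TCP orientation; "ft_force": force on the tool from outside, world axes, zero at the start; "torque": the same for the moment, N m; "grip_width": opening from 0.0 (shut) to 1.0 (fully open); "grasp_force": force on a finger pad.
Only numpy, scipy, OpenCV 4.12 (cv2) and the standard library are available. Lean on these libraries where they do the work, as an engineer would, in place of code of your own. Each camera call takes 0.05 s, during which the arm holds its last target. There are 200 camera calls.

## Working session

There is one attempt and no reset: what is moved stays moved. The work goes in short steps, Python scripts to look and compute and a tool call to move; the robot and the scene stay as the last step left them, time stands still between calls to the robot, and variables do not carry over. Pictures are saved under pics/ and viewed, at most 10 in all, crops included, and the job is handed in when it is done.

Besides the shell and the picture viewer there is one more tool, called after "Call:" in YAML: its name, and indented under it one key for each argument. step_arm: Moves the arm, as the interface text tells. Its arguments: {"type":"object","properties":{"commands":{"type":"array","items":{"type":"number"}},"squeeze":{"type":"number"}},"required":["commands"]}

```bash
mkdir -p pics; python3 - <<'E'
from workcell import *
import cv2
for n in("scene","top"):
    im=camera(n); cv2.imwrite(f"pics/{n}0.png",im[:,:,::-1])
    p=camera_params(n); print(n,p["mtx"].round(1).tolist(),p["extrinsics"].round(4).tolist())
print(get_obs())
E
```

```text
scene [[371.8, 0.0, 245.7], [0.0, 371.8, 196.7], [0.0, 0.0, 1.0]] [[0.201, 0.9793, -0.0226, -0.1064], [0.5327, -0.1286, -0.8365, -0.1788], [-0.8221, 0.1561, -0.5475, 1.3625], [0.0, 0.0, 0.0, 1.0]]
top [[496.0, 0.0, 257.4], [0.0, 496.0, 181.6], [0.0, 0.0, 1.0]] [[-0.0177, -0.9998, 0.0099, 0.0084], [-0.9966, 0.0169, -0.0806, 0.6064], [0.0804, -0.0113, -0.9967, 1.2006], [0.0, 0.0, 0.0, 1.0]]
{'clock': 0.1, 'joint_pos': array([-1.36762119,  0.33280725, -0.0647143 ,  1.46088156,  0.02160209,
        1.34992474, -0.08852285]), 'joint_velocities': array([-6.18913978e-04, -1.60711617e-03,  7.41284853e-04, -1.45861515e-03,
       -1.21395653e-04,  4.93695613e-05,  3.82466585e-04]), 'tau': array([ 1.12887516e-03, -6.26741338e+01,  4.89732809e-02, -3.92432499e+01,
        1.63510273e-02,  6.90770758e-03, -1.40462754e-05]), 'position': array([0.13983076, 0.60879184, 0.23058486]), 'ee_rot': array([ 1.12642538e-01,  9.93635355e-01, -6.61090525e-04, -4.50554030e-05]), 'ft_force': array([-0.17772283, -0.08470807, -0.37945782]), 'torque': array([0.01854156, 0.04864559, 0.01616748]), 'grasp_force': 0.0, 'grip_width': 0.9989594791127023}
```

View pics/scene0.png

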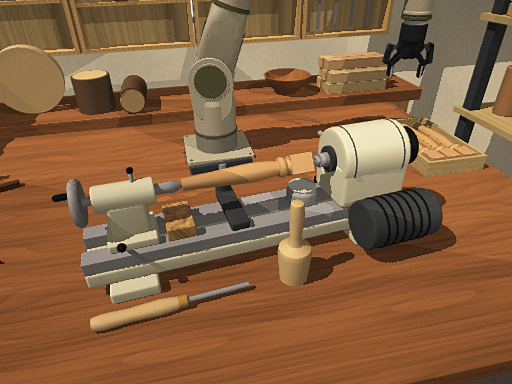

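View pics/top0.png

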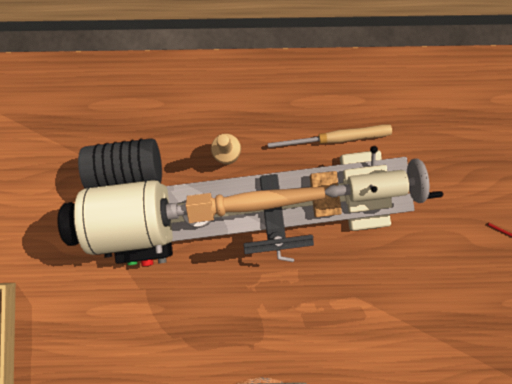

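The scene view shows the leg from about (183,184) at the foot to (313,163) at the block. In the top view it runs from the block's end at (187,209), past the bead at (218,206), to the foot at (328,190). I'll segment it next.

```bash
cat > h.py <<'E'
import numpy as np, cv2
from workcell import *
def ray(n,uv,z):
    p=camera_params(n);E=p["extrinsics"];R=E[:3,:3];c=-R.T@E[:3,3]
    d=R.T@np.linalg.solve(p["mtx"],[uv[0],uv[1],1]); return c+d*(z-c[2])/d[2]
def proj(n,P):
    p=camera_params(n);E=p["extrinsics"];q=p["mtx"]@(E[:3,:3]@np.array(P)+E[:3,3]); return q[:2]/q[2]
E
python3 - <<'E'
from h import *
im=cv2.imread("pics/top0.png")
hsv=cv2.cvtColor(im,cv2.COLOR_BGR2HSV)
for y in range(170,225,4): pass
print([tuple(hsv[198,c]) for c in (190,210,240,270,300)], hsv[185:225:2,250].tolist())
c=cv2.resize(im[150:250,150:350],None,fx=4,fy=4,interpolation=cv2.INTER_CUBIC); cv2.imwrite("pics/crop.png",c)
s=cv2.imread("pics/scene0.png"); c=cv2.resize(s[135:215,150:340],None,fx=4,fy=4,interpolation=cv2.INTER_CUBIC); cv2.imwrite("pics/crop2.png",c)
E
```

```text
[(np.uint8(14), np.uint8(142), np.uint8(200)), (np.uint8(15), np.uint8(141), np.uint8(212)), (np.uint8(15), np.uint8(131), np.uint8(231)), (np.uint8(16), np.uint8(125), np.uint8(237)), (np.uint8(15), np.uint8(140), np.uint8(204))] [[10, 32, 175], [11, 32, 176], [9, 30, 176], [13, 64, 171], [14, 142, 209], [15, 135, 230], [16, 132, 233], [17, 128, 235], [16, 124, 235], [15, 131, 229], [15, 139, 208], [14, 142, 183], [14, 149, 151], [15, 104, 115], [15, 43, 95], [6, 34, 104], [10, 32, 184], [10, 31, 196], [10, 27, 196], [11, 31, 196]]
```

View pics/crop.png

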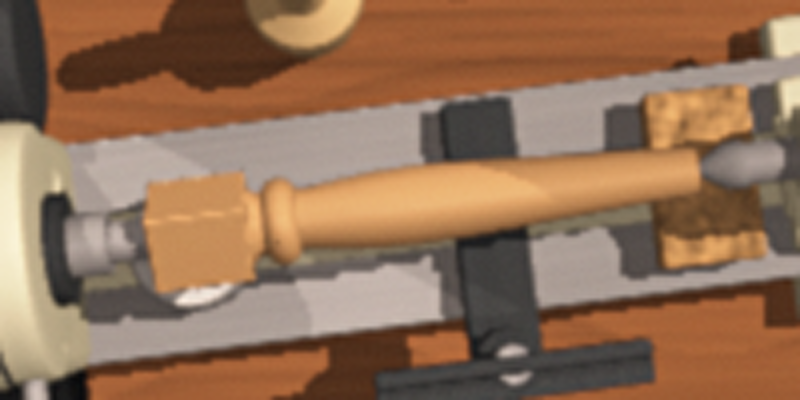

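View pics/crop2.png

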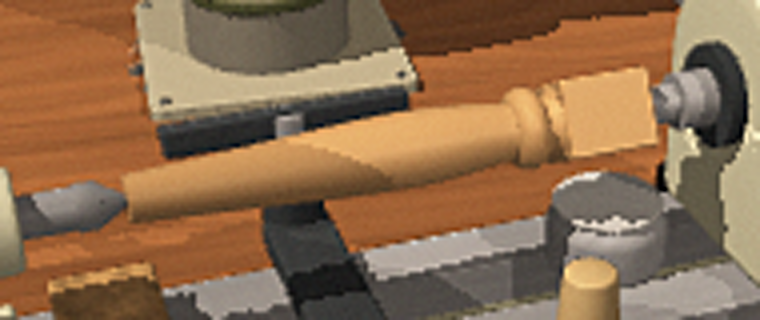

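The top crop shows the bead's centre at crop (281,221), which is pixel (220,205), and the foot end at crop (699,170), pixel (324.6,192.4). The scene crop shows the foot end at crop (130,197), pixel (182,184), and the bead at crop (527,126), pixel (281.5,166.5).

```bash
python3 - <<'E'
from h import *
im=cv2.imread("pics/top0.png"); hsv=cv2.cvtColor(im,cv2.COLOR_BGR2HSV)
m=cv2.inRange(hsv,(11,95,100),(20,255,255))
n,l,s,c=cv2.connectedComponentsWithStats(m[:, :]); 
L=l==l[198,270]
pts=[]
for u in range(228,310,3):
    v=np.where(L[:,u])[0]; pts.append((u,(v.min()+v.max())/2, v.max()-v.min()+1))
pts=np.array(pts); print(pts[::3].tolist())
k=np.polyfit(pts[:,0],pts[:,1],1); print("resid",np.std(pts[:,1]-np.polyval(k,pts[:,0])))
mid=lambda u:(u,np.polyval(k,u))
foot=ray("top",mid(324.5),.197);bead=ray("top",mid(220),.197);blk=ray("top",mid(187),.197)
print(foot,bead,blk, "len foot-bead (exp .2215)",np.linalg.norm(foot-bead),"foot-block .29",np.linalg.norm(foot-blk))
d=(bead-foot)/np.linalg.norm(bead-foot); print("yaw",np.degrees(np.arctan2(-d[0],d[1])))
o=(foot+.14*d + bead-.0815*d)/2; print("origin",o)
for y,r in((.066,.0163),(-.14,.013)): print(y,o+y*d+[0,0,r])
print("scene check foot,bead",proj("scene",o-.14*d),proj("scene",o+.0815*d),proj("scene",o+.15*d))
E
```

```text
[[228.0, 204.0, 15.0], [237.0, 202.5, 18.0], [246.0, 202.0, 19.0], [255.0, 200.5, 20.0], [264.0, 199.0, 19.0], [273.0, 198.5, 18.0], [282.0, 197.5, 18.0], [291.0, 196.5, 16.0], [300.0, 195.0, 15.0], [309.0, 193.5, 14.0]]
resid 0.2657346117550173
[ 0.56797448 -0.14189349  0.197     ] [0.54446524 0.07975747 0.197     ] [0.53708198 0.14936864 0.197     ] len foot-bead (exp .2215) 0.2228942127683958 foot-block .29 0.2928958403625581
yaw 6.054396837988901
origin [ 0.55313478 -0.00198116  0.197     ]
0.066 [0.54617359 0.06365071 0.2133    ]
-0.14 [ 0.56790095 -0.14120027  0.21      ]
scene check foot,bead [180.14017754 185.54017928] [280.18215777 167.76697595] [308.52354968 162.73191647]
```

Call:
step_arm:
  commands: [0, 0, 0, 0.1, 0, 0, 0, 0, 0, 0, 0.2, 0, 0, 0, 0, 0, 0, 0.3, 0, 0, 0, 0, 0, 0, 0.333, 0, 0, 0, 0, 0.07, -0.09, 0.333, 0, 0, 0.02, 0, 0.14, -0.18, 0.333, 0, 0, 0.04, 0, 0.2, -0.27, 0.333, 0, 0, 0.06, 0, 0.27, -0.36, 0.333, 0, 0, 0.08, 0, 0.34, -0.46, 0.333, 0, 0, 0.1056, 0, 0.4, -0.55, 0.333, 0, 0, 0.1056]
  squeeze: 20

```text
clock: 1.35
position: [0.3621, 0.3046, 0.4309]
ee_rot: [-0.054, 0.999, 0.0, -0.0]
ft_force: [0.6, 0.5, 0.3]
grip_width: -0.001
grasp_force: 0.0
```

Call:
step_arm:
  commands: [0, 0.07, -0.094, 0, 0, 0, 0, 0, 0.14, -0.187, 0, 0, 0, 0, 0, 0.21, -0.28, 0, 0, 0, 0, 0, 0.2785, -0.374, 0, 0, 0, 0, 0, 0.2785, -0.374, 0, 0, 0, 0, 0, 0.2785, -0.374, -0.08, 0, 0, 0, 0, 0.2785, -0.374, -0.16, 0, 0, 0, 0, 0.2785, -0.374, -0.24, 0, 0, 0, 0, 0.2785, -0.374, -0.3, 0, 0, 0, 0, 0.2785, -0.374, -0.3, 0, 0, 0]

```text
clock: 2.6
position: [0.5268, 0.082, 0.2489]
ee_rot: [-0.053, 0.999, -0.001, -0.002]
ft_force: [0.4, 0.3, 1.2]
grip_width: -0.0
grasp_force: 0.0
```

```bash
python3 - <<'E'
from h import *
for i,(n,a) in enumerate((("top",(100,240,150,350)),("scene",(60,220,150,350)))):
    im=camera(n)[:,:,::-1][a[0]:a[1],a[2]:a[3]]; I=cv2.resize(im,None,fx=3,fy=3); cv2.imwrite(f"pics/b{n}.png",I)
o=get_obs(); print(o["position"],o["ee_rot"],o["ft_force"],o["grip_width"]); print(proj("scene",o["position"]),proj("top",o["position"]))
a=cv2.imread("pics/btop.png");b=cv2.imread("pics/bscene.png");h=max(a.shape[0],b.shape[0])
cv2.imwrite("pics/b.png",cv2.resize(np.vstack([a,b]),None,fx=.66,fy=.66))
E
```

```text
[0.5286788  0.08223182 0.25235472] [-5.29120055e-02  9.98599102e-01  1.08848152e-04  3.74595563e-04] [0.77340624 0.3155882  0.01264555] 0.004836806461663933
[280.28544691 141.60929129] [217.04067657 211.89811208]
```

View pics/b.png

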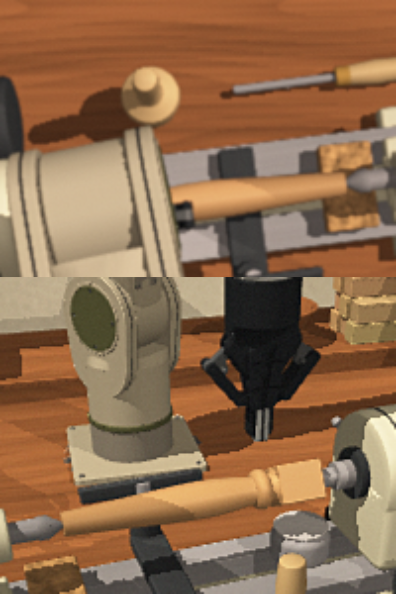

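The scene crop shows the shut fingertips at crop (262,437), in the air over the bead, and still 27 mm short in y. I'll correct this and lower close to the leg.

Call:
step_arm:
  commands: [0, 0.01, -0.02, 0, 0, 0, 0, 0, 0.02, -0.035, 0, 0, 0, 0, 0, 0.031, -0.046, 0, 0, 0, 0, 0, 0.031, -0.046, -0.01, 0, 0, 0, 0, 0.031, -0.046, -0.02, 0, 0, 0, 0, 0.031, -0.046, -0.03, 0, 0, 0, 0, 0.031, -0.046, -0.04, 0, 0, 0, 0, 0.031, -0.046, -0.045, 0, 0, 0, 0, 0.031, -0.046, -0.045, 0, 0, 0, 0, 0.031, -0.046, -0.045, 0, 0, 0]

```text
clock: 3.95
position: [0.547, 0.0546, 0.2243]
ee_rot: [-0.053, 0.999, 0.0, 0.0]
ft_force: [0.9, -0.1, -0.3]
grip_width: -0.005
grasp_force: 0.0
```

```bash
python3 - <<'E'
from h import *
for n in("top","scene"): cv2.imwrite(f"pics/c{n}.png",camera(n)[:,:,::-1])
o=get_obs(); print(o["position"],o["ee_rot"],o["ft_force"]); print(proj("scene",o["position"]))
s=cv2.imread("pics/cscene.png"); cv2.imwrite("pics/c.png",cv2.resize(s[100:200,200:340],None,fx=5,fy=5,interpolation=cv2.INTER_CUBIC))
E
```

```text
[0.54705874 0.05458429 0.22437196] [-5.29395022e-02  9.98597700e-01  7.69287101e-05  1.93442126e-04] [ 0.37187479 -0.64534173 -0.43171799]
[269.86973571 158.44045254]
```

View pics/c.png

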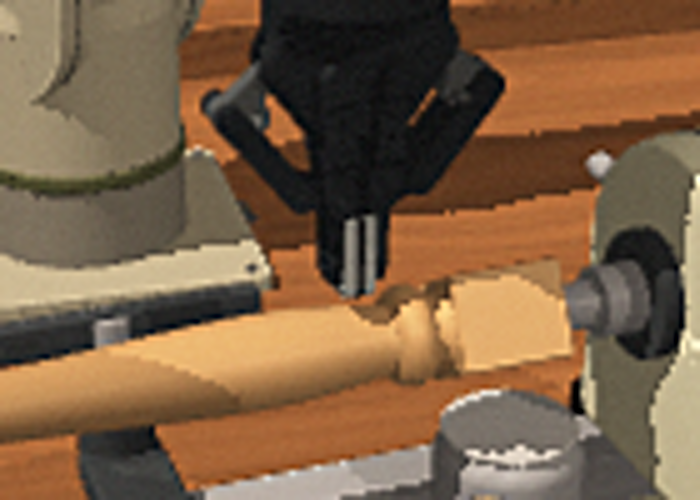

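The tips are at crop (350,292), just above the leg and clear of the bead at crop (420,330). I'll feel downwards in small steps.

Call:
step_arm:
  commands: [0, 0, 0, -0.002, 0, 0, 0, 0, 0, 0, -0.004, 0, 0, 0, 0, 0, 0, -0.006, 0, 0, 0, 0, 0, 0, -0.007, 0, 0, 0, 0, 0, 0, -0.008, 0, 0, 0, 0, 0, 0, -0.009, 0, 0, 0, 0, 0, 0, -0.01, 0, 0, 0, 0, 0, 0, -0.01, 0, 0, 0, 0, 0, 0, -0.01, 0, 0, 0, 0, 0, 0, -0.01, 0, 0, 0]

```text
clock: 5.3
position: [0.547, 0.0546, 0.2182]
ee_rot: [-0.053, 0.999, 0.0, 0.0]
ft_force: [-0.6, 0.4, -0.2]
grip_width: -0.002
grasp_force: 0.0
```

Call:
step_arm:
  commands: [0, 0, 0, -0.001, 0, 0, 0, 0, 0, 0, -0.002, 0, 0, 0, 0, 0, 0, -0.003, 0, 0, 0, 0, 0, 0, -0.003, 0, 0, 0, 0, 0, 0, -0.003, 0, 0, 0, 0, 0, 0, -0.003, 0, 0, 0, 0, 0, 0, -0.003, 0, 0, 0, 0, 0, 0, -0.003, 0, 0, 0, 0, 0, 0, -0.003, 0, 0, 0, 0, 0, 0, -0.003, 0, 0, 0]

```text
clock: 6.55
position: [0.5469, 0.0546, 0.2163]
ee_rot: [-0.053, 0.999, 0.0, -0.0]
ft_force: [0.5, 0.2, -0.2]
grip_width: 0.002
grasp_force: 0.0
```

Call:
step_arm:
  commands: [0, 0, 0, -0.001, 0, 0, 0, 0, 0, 0, -0.0015, 0, 0, 0, 0, 0, 0, -0.002, 0, 0, 0, 0, 0, 0, -0.002, 0, 0, 0, 0, 0, 0, -0.002, 0, 0, 0, 0, 0, 0, -0.002, 0, 0, 0, 0, 0, 0, -0.002, 0, 0, 0, 0, 0, 0, -0.002, 0, 0, 0, 0, 0, 0, -0.002, 0, 0, 0, 0, 0, 0, -0.002, 0, 0, 0]

```text
clock: 7.8
position: [0.547, 0.0546, 0.2153]
ee_rot: [-0.053, 0.999, 0.0, 0.0]
ft_force: [-1.5, -0.5, 5.7]
grip_width: 0.002
grasp_force: 2.6
```

Contact is 5.7 N, at the height expected for the leg's top. I'll start the stroke in short spans, following the profile.

Call:
step_arm:
  commands: [0, 0.0002, -0.002, 0.0003, 0, 0, 0, 0, 0.0004, -0.004, 0.0005, 0, 0, 0, 0, 0.0006, -0.006, 0.0007, 0, 0, 0, 0, 0.0008, -0.008, 0.0009, 0, 0, 0, 0, 0.001, -0.01, 0.0012, 0, 0, 0, 0, 0.0012, -0.012, 0.0014, 0, 0, 0, 0, 0.0014, -0.014, 0.0016, 0, 0, 0, 0, 0.0017, -0.016, 0.0018, 0, 0, 0, 0, 0.0018, -0.0166, 0.0019, 0, 0, 0, 0, 0.0018, -0.0166, 0.0019, 0, 0, 0]

```text
clock: 9.05
position: [0.548, 0.0446, 0.2163]
ee_rot: [-0.053, 0.999, -0.0, -0.0]
ft_force: [-0.3, 3.4, 5.4]
grip_width: -0.002
grasp_force: 2.4
```

Call:
step_arm:
  commands: [0, 0.0004, -0.004, 0.0003, 0, 0, 0, 0, 0.0008, -0.008, 0.0007, 0, 0, 0, 0, 0.0012, -0.012, 0.001, 0, 0, 0, 0, 0.0016, -0.016, 0.0013, 0, 0, 0, 0, 0.002, -0.019, 0.0015, 0, 0, 0, 0, 0.0024, -0.022, 0.0017, 0, 0, 0, 0, 0.0028, -0.026, 0.0019, 0, 0, 0, 0, 0.0032, -0.03, 0.0021, 0, 0, 0, 0, 0.0035, -0.0331, 0.0022, 0, 0, 0, 0, 0.0035, -0.0331, 0.0022, 0, 0, 0]

```text
clock: 10.3
position: [0.5501, 0.0243, 0.2176]
ee_rot: [-0.053, 0.999, -0.0, -0.0]
ft_force: [-0.7, 2.0, 5.1]
grip_width: 0.003
grasp_force: 2.5
```

Call:
step_arm:
  commands: [0, 0.0004, -0.004, 0.0001, 0, 0, 0, 0, 0.0008, -0.008, 0.0001, 0, 0, 0, 0, 0.0012, -0.012, 0.0002, 0, 0, 0, 0, 0.0016, -0.016, 0.0002, 0, 0, 0, 0, 0.002, -0.019, 0.0002, 0, 0, 0, 0, 0.0024, -0.022, 0.0002, 0, 0, 0, 0, 0.0028, -0.026, 0.0002, 0, 0, 0, 0, 0.0032, -0.03, 0.0002, 0, 0, 0, 0, 0.0035, -0.0331, 0.0001, 0, 0, 0, 0, 0.0035, -0.0331, 0.0001, 0, 0, 0]

```text
clock: 11.55
position: [0.5523, 0.0047, 0.2178]
ee_rot: [-0.053, 0.999, 0.0, 0.0]
ft_force: [-0.1, 4.0, 6.7]
grip_width: -0.001
grasp_force: 3.0
```

Call:
step_arm:
  commands: [0, 0.0004, -0.004, 0, 0, 0, 0, 0, 0.0008, -0.008, -0.0001, 0, 0, 0, 0, 0.0012, -0.012, -0.0002, 0, 0, 0, 0, 0.0016, -0.016, -0.0003, 0, 0, 0, 0, 0.002, -0.019, -0.0004, 0, 0, 0, 0, 0.0024, -0.022, -0.0005, 0, 0, 0, 0, 0.0028, -0.026, -0.0006, 0, 0, 0, 0, 0.0032, -0.03, -0.0007, 0, 0, 0, 0, 0.0035, -0.0331, -0.0008, 0, 0, 0, 0, 0.0035, -0.0331, -0.0008, 0, 0, 0]

```text
clock: 12.8
position: [0.5542, -0.0156, 0.217]
ee_rot: [-0.053, 0.999, -0.0, -0.0]
ft_force: [-0.1, -0.1, 0.6]
grip_width: -0.0
grasp_force: 0.4
```

Call:
step_arm:
  commands: [0, 0, 0.002, -0.0002, 0, 0, 0, 0, 0, 0.004, -0.0004, 0, 0, 0, 0, 0, 0.005, -0.0005, 0, 0, 0, 0, 0, 0.005, -0.0005, 0, 0, 0, 0, 0, 0.005, -0.0005, 0, 0, 0, 0, 0, 0.005, -0.0005, 0, 0, 0, 0, 0, 0.005, -0.0005, 0, 0, 0, 0, 0, 0.005, -0.0005, 0, 0, 0, 0, 0, 0.005, -0.0005, 0, 0, 0, 0, 0, 0.005, -0.0005, 0, 0, 0]

```text
clock: 14.05
position: [0.5544, -0.0121, 0.217]
ee_rot: [-0.053, 0.999, -0.0, 0.0]
ft_force: [0.4, -3.5, 4.8]
grip_width: 0.002
grasp_force: 2.3
```

Call:
step_arm:
  commands: [0, 0.0004, -0.004, -0.0002, 0, 0, 0, 0, 0.0008, -0.008, -0.0004, 0, 0, 0, 0, 0.0012, -0.012, -0.0006, 0, 0, 0, 0, 0.0016, -0.016, -0.0008, 0, 0, 0, 0, 0.002, -0.019, -0.001, 0, 0, 0, 0, 0.0024, -0.022, -0.0011, 0, 0, 0, 0, 0.0028, -0.026, -0.0013, 0, 0, 0, 0, 0.0032, -0.03, -0.0015, 0, 0, 0, 0, 0.0035, -0.0331, -0.0017, 0, 0, 0, 0, 0.0035, -0.0331, -0.0017, 0, 0, 0]

```text
clock: 15.3
position: [0.5566, -0.0299, 0.216]
ee_rot: [-0.054, 0.999, 0.001, 0.0]
ft_force: [0.7, 2.3, 5.5]
grip_width: 0.001
grasp_force: 2.7
```

Call:
step_arm:
  commands: [0, 0.0004, -0.004, -0.0002, 0, 0, 0, 0, 0.0008, -0.008, -0.0005, 0, 0, 0, 0, 0.0012, -0.012, -0.0007, 0, 0, 0, 0, 0.0016, -0.016, -0.001, 0, 0, 0, 0, 0.002, -0.019, -0.0012, 0, 0, 0, 0, 0.0024, -0.022, -0.0014, 0, 0, 0, 0, 0.0028, -0.026, -0.0016, 0, 0, 0, 0, 0.0032, -0.03, -0.0018, 0, 0, 0, 0, 0.0035, -0.0331, -0.002, 0, 0, 0, 0, 0.0035, -0.0331, -0.002, 0, 0, 0]

```text
clock: 16.55
position: [0.5589, -0.0495, 0.2149]
ee_rot: [-0.054, 0.999, 0.001, 0.0]
ft_force: [-0.0, 3.7, 6.2]
grip_width: 0.001
grasp_force: 3.1
```

Next 20 mm, dropping about 1.25 mm.

Call:
step_arm:
  commands: [0, 0.0004, -0.004, -0.0002, 0, 0, 0, 0, 0.0008, -0.008, -0.0005, 0, 0, 0, 0, 0.0012, -0.012, -0.0008, 0, 0, 0, 0, 0.0016, -0.016, -0.001, 0, 0, 0, 0, 0.002, -0.019, -0.0012, 0, 0, 0, 0, 0.0024, -0.022, -0.0014, 0, 0, 0, 0, 0.0028, -0.026, -0.0017, 0, 0, 0, 0, 0.0032, -0.03, -0.0019, 0, 0, 0, 0, 0.0035, -0.0331, -0.0021, 0, 0, 0, 0, 0.0035, -0.0331, -0.0021, 0, 0, 0]

```text
clock: 17.8
position: [0.5612, -0.0691, 0.2139]
ee_rot: [-0.054, 0.999, 0.002, 0.001]
ft_force: [0.4, 4.2, 7.8]
grip_width: 0.001
grasp_force: 3.7
```

Call:
step_arm:
  commands: [0, 0.0004, -0.004, -0.0002, 0, 0, 0, 0, 0.0008, -0.008, -0.0004, 0, 0, 0, 0, 0.0012, -0.012, -0.0007, 0, 0, 0, 0, 0.0016, -0.016, -0.0009, 0, 0, 0, 0, 0.002, -0.019, -0.0011, 0, 0, 0, 0, 0.0024, -0.022, -0.0012, 0, 0, 0, 0, 0.0028, -0.026, -0.0014, 0, 0, 0, 0, 0.0032, -0.03, -0.0016, 0, 0, 0, 0, 0.0035, -0.0331, -0.0018, 0, 0, 0, 0, 0.0035, -0.0331, -0.0018, 0, 0, 0]

```text
clock: 19.05
position: [0.5633, -0.0891, 0.2128]
ee_rot: [-0.054, 0.999, 0.001, 0.001]
ft_force: [-0.5, 4.4, 7.1]
grip_width: 0.003
grasp_force: 3.7
```

Call:
step_arm:
  commands: [0, 0.0004, -0.004, -0.0002, 0, 0, 0, 0, 0.0008, -0.008, -0.0004, 0, 0, 0, 0, 0.0012, -0.012, -0.0007, 0, 0, 0, 0, 0.0016, -0.016, -0.0009, 0, 0, 0, 0, 0.002, -0.019, -0.0011, 0, 0, 0, 0, 0.0024, -0.022, -0.0012, 0, 0, 0, 0, 0.0028, -0.026, -0.0014, 0, 0, 0, 0, 0.0032, -0.03, -0.0016, 0, 0, 0, 0, 0.0035, -0.0331, -0.0018, 0, 0, 0, 0, 0.0035, -0.0331, -0.0018, 0, 0, 0]

```text
clock: 20.3
position: [0.5655, -0.1088, 0.2117]
ee_rot: [-0.054, 0.999, 0.002, 0.001]
ft_force: [0.7, 4.1, 8.0]
grip_width: -0.002
grasp_force: 3.9
```

Call:
step_arm:
  commands: [0, 0.0004, -0.004, -0.0002, 0, 0, 0, 0, 0.0008, -0.008, -0.0004, 0, 0, 0, 0, 0.0012, -0.012, -0.0006, 0, 0, 0, 0, 0.0016, -0.016, -0.0008, 0, 0, 0, 0, 0.002, -0.019, -0.001, 0, 0, 0, 0, 0.0024, -0.022, -0.0012, 0, 0, 0, 0, 0.0028, -0.026, -0.0014, 0, 0, 0, 0, 0.0032, -0.03, -0.0016, 0, 0, 0, 0, 0.0032, -0.03, -0.0016, 0, 0, 0, 0, 0.0032, -0.03, -0.0016, 0, 0, 0]

```text
clock: 21.55
position: [0.5675, -0.127, 0.2107]
ee_rot: [-0.054, 0.999, 0.001, 0.001]
ft_force: [0.9, 4.1, 8.1]
grip_width: -0.0
grasp_force: 3.7
```

```bash
python3 - <<'E'
from h import *
s=camera("scene")[:,:,::-1]; cv2.imwrite("pics/d.png",cv2.resize(s[80:220,130:340],None,fx=3,fy=3,interpolation=cv2.INTER_CUBIC))
E
```

```text
(no output)
```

View pics/d.png

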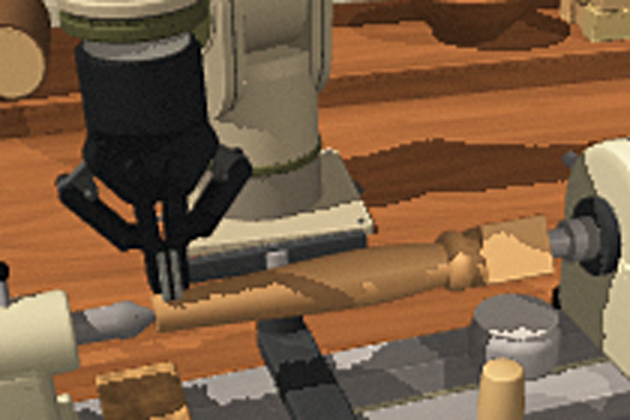

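The fingertips, at crop (172,297), rest on top of the foot just short of its end at (155,312). The block has not visibly turned. I'll lift clear.

Call:
step_arm:
  commands: [0, 0, 0, 0.01, 0, 0, 0, 0, 0, 0, 0.03, 0, 0, 0, 0, 0, 0, 0.06, 0, 0, 0, 0, 0, 0, 0.1, 0, 0, 0, 0, 0, 0, 0.15, 0, 0, 0, 0, 0, 0, 0.2, 0, 0, 0, 0, 0, 0, 0.25, 0, 0, 0, 0, 0, 0, 0.25, 0, 0, 0, 0, 0, 0, 0.25, 0, 0, 0, 0, 0, 0, 0.25, 0, 0, 0]

```text
clock: 22.85
position: [0.5664, -0.1291, 0.3596]
ee_rot: [-0.053, 0.999, 0.0, -0.001]
ft_force: [-0.2, -0.1, 0.8]
grip_width: 0.001
grasp_force: 0.0
```

```bash
python3 -c "
from workcell import *
print(get_obs()['position'],hand_in())"
```

```text
the job is handed in; nothing more can be done
[ 0.56640128 -0.12910991  0.35958703] None
```

I drew the fingertips along the leg's top from beside the bead to about 10–15 mm short of the foot's end, with readings of about 0.6 to 8 N; I then lifted the hand clear and handed the job in at about 23 s, but hand-in returned no verdict.

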